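Flip the paint pot's tag

TASK

Two small stands on the table each carry one thing, an open paint pot or a paint tube, and a hinged wooden tag lying with its bar face up. The pot's paint is used up: push the tag on the paint pot's stand right over its pivot with the fingertips until it lies fully flat on the other side with its ring face up. Do it gently and do not pinch or lift anything; leave the other tag, the pot, the tube and the things round about where they are.

Things in the scene. Friction and masses are not known exactly. Their poses are not given: they have to be found in the camera images.
- stand_a: stand a, fixed: plywood foot 12 thick, two aluminium posts 6 x 18 (at x +-36, up to z 72), a wooden tag pivoted between them. Origin on the table below the middle of the pivot, which runs along its x at z 62. A saddle bar (y +-10, top z 59.5) joins the posts. Foot under the pivot: y +-30. Tray on the robot's side: x -40 to -118, y +-60. Yaw -0.2 to 0.3 rad.
- stand_b: stand b, fixed: plywood foot 12 thick, two aluminium posts 6 x 18 (at x +-36, up to z 72), a wooden tag pivoted between them. Origin on the table below the middle of the pivot, which runs along its x at z 62. A saddle bar (y +-10, top z 59.5) joins the posts. Foot under the pivot: y +-30. Tray on the robot's side: x -40 to -118, y +-60. Yaw -0.2 to 0.3 rad.
- tag_a (a joint): angle of the tag on stand a, rad: 0 = lying flat toward the stand's -y (right as the robot sees it), raised bar on top; pi/2 = upright; pi = flat toward +y, raised ring on top; end stops at 0 and pi. Starts at 0 to 0.2. Stiff pivot (0.05 N m): the tag stays where it is left and needs about 1 N at its end all the way.
- tag_b (a joint): angle of the tag on stand b, rad: 0 = lying flat toward the stand's -y (right as the robot sees it), raised bar on top; pi/2 = upright; pi = flat toward +y, raised ring on top; end stops at 0 and pi. Starts at 0 to 0.2. Stiff pivot (0.05 N m): the tag stays where it is left and needs about 1 N at its end all the way.
- tag_a_tip (a point): middle of the free end of the tag on stand a, 66 from the pivot axis. Axes turn with the tag: x along the pivot, -y outward, z = bar face. Tag: plate 5 thick, 60 wide, 52 out from the pivot, then a tab 26 wide out to 66. Lying, its underside is at z 59.5, clear below beyond the saddle down to the foot and the table.
- tag_b_tip (a point): middle of the free end of the tag on stand b, 66 from the pivot axis. Axes turn with the tag: x along the pivot, -y outward, z = bar face. Tag: plate 5 thick, 60 wide, 52 out from the pivot, then a tab 26 wide out to 66. Lying, its underside is at z 59.5, clear below beyond the saddle down to the foot and the table.
- stand_a_place (a point): middle of the tray of stand a, on the tray's top (z 12), 79 from the pivot on the robot's side; the pot or the tube rests here
- stand_b_place (a point): middle of the tray of stand b, on the tray's top (z 12), 79 from the pivot on the robot's side; the pot or the tube rests here
- paint_pot: small white open paint pot, 47 in diameter, 36 high, loose, standing on the tray of one of the two stands (it decides which tag to flip). Origin: centre of its underside.
- paint_tube: paint tube lying on the tray of the other stand, 103 x 28 x 25, loose, lying roughly across the tray. Origin: centre of its underside.
- tall_bottle: paint squeeze bottle standing near the left edge of the table by the robot, 68 in diameter, 207 high, loose. Origin: centre of its underside.
- short_bottle: wide-capped paint bottle standing beside it, 66 in diameter, 162 high, loose. Origin: centre of its underside.
- eraser: eraser lying between the stands, 23 x 45 x 14, loose. Origin: centre of its underside.

How it is judged:
At the end, for the whole second after the job is handed in: The tag on the stand that carries the paint pot lies flat on the other side, ring face up (at least 2.99 rad of pi, about 9 degrees from flat or better) and at rest; the other tag's end is within 15 mm of where it was, the pot within 15 mm and the tube within 20 mm (((horizontal distance between paint_pot and stand_a_place below 0.05 m and value of joint tag_a above 2.99 rad and velocity of joint tag_a below 0.1 rad/s and distance of tag_b_tip from where it was at the start of the episode below 0.015 m) or (horizontal distance between paint_pot and stand_b_place below 0.05 m and value of joint tag_b above 2.99 rad and velocity of joint tag_b below 0.1 rad/s and distance of tag_a_tip from where it was at the start of the episode below 0.015 m)) and distance of paint_pot from where it was at the start of the episode below 0.015 m and distance of paint_tube from where it was at the start of the episode below 0.02 m); the robot touches nothing.
It fails at once if the tag of the paint tube's stand is moved (its end by more than 15 mm) ((horizontal distance between paint_pot and stand_a_place below 0.05 m and distance of tag_b_tip from where it was at the start of the episode above 0.015 m) or (horizontal distance between paint_pot and stand_b_place below 0.05 m and distance of tag_a_tip from where it was at the start of the episode above 0.015 m)).
It fails at once if a tag is pinched or pressed hard (more than 36 N between fingers and tag) (contact force between the fingers and tag_a above 36 N or contact force between the fingers and tag_b above 36 N).
It fails at once if the pot is moved by more than 15 mm, the tube by more than 20 mm, or either is lifted or tipped (distance of paint_pot from where it was at the start of the episode above 0.015 m or distance of paint_tube from where it was at the start of the episode above 0.02 m or angle between paint_pot's own z axis and vertical above 0.3 rad).
It fails at once if a standing bottle or the eraser is moved by more than 25 mm or tipped (distance of any of tall_bottle, short_bottle, eraser from where it was at the start of the episode above 0.025 m or angle between any of tall_bottle, short_bottle's own z axis and vertical above 0.3 rad).
It also fails if it takes over 48 s, if anything falls off the work surface, if the arm or the gripper's body presses on something with over 40 N, if the wrist force passes 120 N, or if a joint passes its speed limit or range.

ROBOT

A 7-joint arm with a two-finger parallel gripper is mounted at the origin on a cart in front of the work surface, level with it; the furniture and walls round the work are solid. World frame = base frame: x ahead of the robot, y to its left, z up, the work surface at z = 0. Lengths are in m, angles in rad, forces in N, time in s.
With the tool pointing down it reaches from about 0.4 to 0.85 m from the base axis. Payload 10.4 kg.
Tool frame: the origin (TCP) lies on the centre line of the jaws, within the pads' length; the fingertips stand 14 mm ahead of it and the grasp point (between the pads) lies 5 mm behind it (manip.tip_reach is the distance from the TCP to the fingertips, in m); z points along the fingers, y is the line along which they close (so a half turn about z gives the same grasp; the last joint's range is limited). The gripper opens to 85 mm and grips with 20 to 120 N. Pads are 22 mm wide; open, the fingers measure 114 mm over their backs; the gripper's body (76 mm by 85 mm) begins 54 mm behind the grasp point. The pads swing forward as they close: fully open they stand 13 mm farther back than shut.
Start: joints at [-0.023, 0.332, -0.065, 1.46, 0.022, 1.35, -0.088], TCP at [0.625, 0, 0.245] pointing down, gripper open.
Joint ranges: [-2.6, 2.6], [-0.5, 2.12], [-1.47, 1.34], [0.16, 2.42], [-1.27, 4.41], [0.06, 2.06], [-2.6, 2.6]. Speed limits (rad/s): [2.22, 2.22, 2.79, 2.79, 3.14, 3.14, 3.14].

INTERFACE

Orientations are given as a unit quaternion [x, y, z, w].
In Python, from workcell import manip gives the robot as it stands.
- The arm moves only by the shell command python3 -m pendant 'ROWS' [FORCE]. ROWS is JSON, a list of rows, each a list of 7 numbers: the shift along the tool's x, y, z in units of 50 mm (1.0 is 50 mm), then the turn, a rotation vector about the tool's x, y, z in units of 8 degrees (1.0 is 8 degrees), then the opening, from -1 (shut) to 1 (fully open), so that 0 is half open. In form: [[dx, dy, dz, ax, ay, az, jaw], ...]. A call has exactly 10 rows; each row is the pose to reach, as a shift and turn from the pose commanded when the call began, along the tool's axes at that moment; what a row does not reach only later rows make up. A row lasts 1/8 s, in which the tool goes at most 62.5 mm and 10.7 degrees, less where a joint would pass 70% of its speed; a pose out of reach is approached as far as the arm can. A call with a gripper value outside its range is refused whole. The fingers move at their own pace and stop on an object; FORCE is the grip in N (left out, the last holds). Time passes only in rows, so rows that repeat a pose let the fingers close, or fill a call up. It gives the time, the measured TCP pose, the force, the opening and the grip force at its end, in the units of the state.
- manip.get_obs(): the state, without advancing time (a new reading comes with each control period).
- manip.camera(name): name is "scene" or "side" or "wrist"; returns (picture, depth): 480x640x3 uint8, red, green, blue; 480x640 float32, m along the optical axis (not along the pixel's ray), 0 where there is no reading.
- manip.get_calibration(name): a dict with "fx", "fy", "cx", "cy" (pixels), "xyz" and "orientation" of the camera in the world. Camera axes: x right, y up, looking along -z (the intrinsics and any distortion apply to the point x, -y, -z); pixel columns grow to the right and rows downward; lengths in m; the calibration is good to about 2 mm. A picture is of the moment at which its call begins: read the wrist's pose just before it. get_calibration takes no time and is no camera call; for the wrist camera it gives the pose at the moment of the call.
- manip.hand_in(): hands the job in; it is judged then, once.
Trained networks look in the newest picture that a camera, given by its name, has taken for a name from the list of things; names that differ only in an ending like _2 or _b are one class to them, and where a whole thing is asked for, a point or a joint stands for the part that bears it (a point fixed in the world has none). Each returns a list of dicts, best first, with "p" (0 to 1); they miss things now and then, are a little off and sometimes report something else, mostly with a low value. They report only what shows in the picture. A call takes as long as a camera call.
- manip.find_in(thing, camera): "box" ([left, top, right, bottom] in pixels, round what is visible of it).
- manip.trace(thing, camera): "pixels" (480x640 bool, what is visible of it) and "box" ([left, top, right, bottom] in pixels, round what is visible of it).
- manip.tip_of(thing, camera): "pixel" ([column, row] in pixels: a listed point, or the origin of a listed thing).
The state is a dict: "clock": time; "joint_pos": joint angles; "joint_velocities": joint speeds; "tau": joint torques, N m; "position": TCP position; "ee_rot": TCP orientation; "ft_force": force on the tool from outside, world axes, zero at the start; "torque": the same for the moment, N m; "grip_width": opening from 0.0 (shut) to 1.0 (fully open); "grasp_force": force on a finger pad.
Only numpy, scipy, OpenCV 4.12 (cv2) and the standard library are available. Lean on these libraries where they do the work, as an engineer would, in place of code of your own. Each camera call takes 0.05 s, during which the arm holds its last target. There are 200 camera calls.

## Working session

There is one attempt and no reset: what is moved stays moved. The work goes in short steps, Python scripts to look and compute and a shell command to move; the robot and the scene stay as the last step left them, time stands still between calls to the robot, and variables do not carry over. Pictures are saved under pics/ and viewed, at most 10 in all, crops included, and the job is handed in when it is done.

```bash
mkdir -p pics; cat > h.py <<'E'
import numpy as np,cv2
from scipy.spatial.transform import Rotation as R
from workcell import manip
def world(cam,u,v,d):
    k=manip.get_calibration(cam)
    p=np.array([(u-k['cx'])/k['fx']*d,-(v-k['cy'])/k['fy']*d,-d])
    return R.from_quat(k['orientation']).apply(p.T if p.ndim>1 else p)+np.array(k['xyz'])
E
python3 - <<'E'
from h import *
o=manip.get_obs();print(o['clock'],o['position'],o['ee_rot'],o['grip_width'])
for c in ['scene','side']:
    im,d=manip.camera(c);cv2.imwrite(f'pics/{c}1.png',im[:,:,::-1]);np.save(c+'.npy',d)
    k=manip.get_calibration(c);print(c,k)
    for t in ['paint_pot','paint_tube','tag_a_tip','stand_a_place','stand_a','eraser','tall_bottle','short_bottle']:
        for r in manip.tip_of(t,c)[:2]:
            u,v=r['pixel'];dd=d[int(min(v,479)),int(min(u,639))]
            print(t,round(r['p'],2),np.round(r['pixel']),np.round(world(c,u,v,dd),3))
E
```

```text
0.0 [ 6.24648003e-01 -1.04895844e-05  2.44500499e-01] [ 7.07110307e-01  7.07102897e-01 -5.16134004e-04 -4.90297851e-04] 0.9998612698925127
scene {'fx': 473.99071211394215, 'fy': 473.99071211394215, 'cx': 325.56524810799624, 'cy': 242.2223410698275, 'xyz': array([ 1.19680681, -0.34283046,  0.63391471]), 'orientation': array([0.40174936, 0.23574518, 0.4667453 , 0.75177822])}
paint_pot 0.66 [327. 235.] [0.442 0.057 0.066]
paint_tube 0.69 [258. 304.] [ 0.585 -0.154  0.065]
tag_a_tip 0.97 [322. 239.] [0.452 0.041 0.066]
stand_a_place 0.7 [328. 234.] [0.436 0.064 0.063]
stand_a 0.92 [270. 335.] [ 0.612 -0.143  0.009]
stand_a 0.57 [346. 258.] [0.468 0.092 0.012]
eraser 0.68 [288. 281.] [ 0.486 -0.055  0.009]
eraser 0.19 [274. 336.] [ 0.646 -0.148  0.039]
tall_bottle 0.84 [381. 212.] [0.347 0.261 0.021]
short_bottle 0.86 [400. 225.] [0.521 0.189 0.101]
side {'fx': 560.8600507196079, 'fy': 560.8600507196079, 'cx': 319.80473389896093, 'cy': 238.73717287837792, 'xyz': array([ 0.69084788, -0.4271467 ,  0.93593028]), 'orientation': array([0.25223215, 0.06274355, 0.22093889, 0.940015  ])}
paint_pot 0.84 [293. 207.] [0.376 0.077 0.037]
paint_tube 0.65 [314. 342.] [ 0.531 -0.143  0.025]
tag_a_tip 0.75 [318. 229.] [0.448 0.04  0.066]
stand_a_place 0.72 [292. 205.] [0.375 0.074 0.047]
stand_a 0.92 [348. 367.] [ 0.604 -0.167  0.064]
stand_a 0.66 [331. 222.] [0.462 0.064 0.065]
eraser 0.72 [307. 290.] [ 0.473 -0.057  0.012]
tall_bottle 0.79 [316. 139.] [0.336 0.251 0.031]
short_bottle 0.86 [346. 150.] [0.404 0.256 0.026]
```

View pics/side1.png

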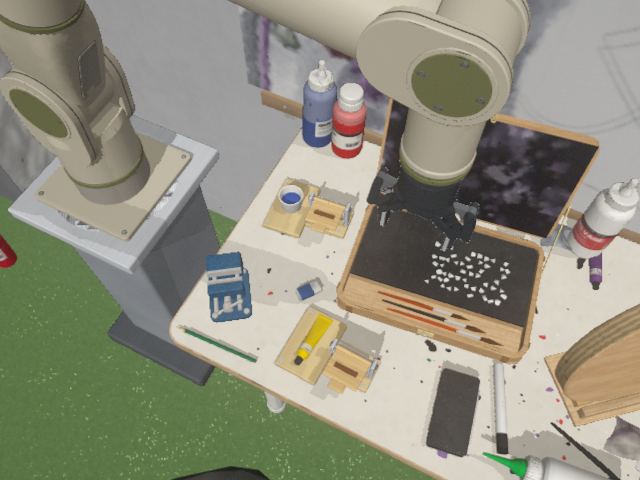

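View pics/scene1.png

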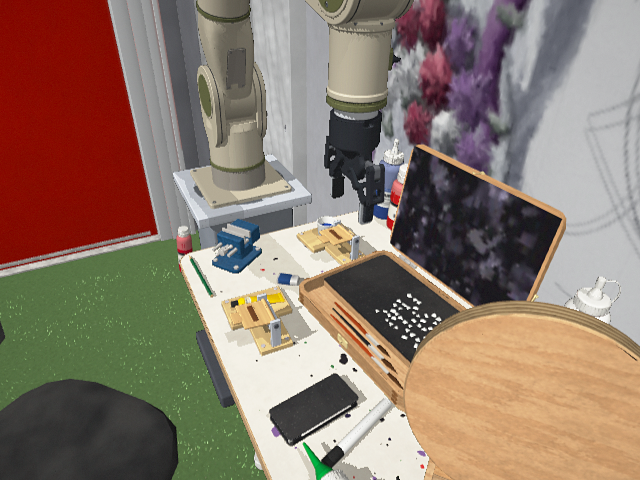

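The pot is on the far-left stand: pot at side pixel (290,198), tag at (325,215). The tube is on the near stand, around (315,345). The paint box, about (345,290) to (360,200), sits close to the pot's stand. Next I'll measure the stand and the box height.

```bash
python3 - <<'E'
from h import *
im=cv2.imread('pics/side1.png');d=np.load('side.npy')
v,u=np.mgrid[0:480,0:640]
P=world('side',u.ravel(),v.ravel(),d.ravel().astype(float)).reshape(480,640,3)
x,y,z=P[...,0],P[...,1],P[...,2]
# top-down map, 1 mm/px: rows x .36-.60, cols y .22..-.06
H=np.zeros((300,300),np.float32);C=np.zeros((300,300,3),np.uint8)
for p,c in zip(P.reshape(-1,3),im.reshape(-1,3)):
    i,j=int((.62-p[0])*1000),int((.22-p[1])*1000)
    if 0<=i<300 and 0<=j<300 and p[2]<.12: H[i:i+2,j:j+2]=p[2];C[i:i+2,j:j+2]=c
M=np.hstack([cv2.resize(C,(600,600),interpolation=0)[:, :],]);
for lo,hi,n in [(.058,.0685,'tag'),(.0695,.078,'posttops')]:
    m=(x>.4)&(x<.52)&(y>0)&(y<.17)&(z>lo)&(z<hi)
    q=P[m];print(n,len(q),q.mean(0).round(4),q[:,2].min().round(3));
    if len(q)>10: print(cv2.minAreaRect((q[:,:2]*1000).astype(np.float32)))
    if n=='posttops': print(q.round(3)[::3])
m=(x>.47)&(x<.6)&(y>-.06)&(y<.1)&(z<.11)
print('box heights by x,y')
for a in np.arange(.42,.6,.02): print(round(a,2),[round(float(np.max(np.where((abs(x-a)<.01)&(abs(y-b)<.01)&(z<.13),z,0))),3) for b in np.arange(-.1,.2,.02)])
cv2.imwrite('pics/td.png',M)
cv2.imwrite('pics/crop.png',cv2.resize(im[170:310,250:390],None,fx=4,fy=4,interpolation=2))
E
```

```text
tag 987 [0.4431 0.075  0.065 ] 0.058
((443.92303466796875, 72.79717254638672), (82.12467956542969, 77.21134948730469), 6.678788661956787)
posttops 53 [0.4475 0.0985 0.0717] 0.07
((441.59490966796875, 88.91092681884766), (77.86138916015625, 40.79561233520508), 5.8929595947265625)
[[0.403 0.104 0.073]
 [0.403 0.104 0.07 ]
 [0.404 0.101 0.071]
 [0.405 0.099 0.072]
 [0.406 0.098 0.07 ]
 [0.406 0.094 0.072]
 [0.406 0.089 0.072]
 [0.474 0.111 0.07 ]
 [0.473 0.108 0.071]
 [0.479 0.11  0.072]
 [0.478 0.107 0.072]
 [0.478 0.103 0.075]
 [0.476 0.101 0.072]
 [0.476 0.098 0.074]
 [0.425 0.073 0.07 ]
 [0.479 0.097 0.073]
 [0.479 0.097 0.07 ]
 [0.461 0.074 0.07 ]]
box heights by x,y
0.42 [0.003, 0.004, 0.005, 0.003, 0.003, 0.004, 0.004, 0.069, 0.069, 0.07, 0.069, 0.057, 0.005, 0.004, 0.003, 0.004]
0.44 [0.005, 0.004, 0.003, 0.004, 0.003, 0.005, 0.004, 0.069, 0.069, 0.07, 0.069, 0.059, 0.003, 0.004, 0.003, 0.004]
0.46 [0.004, 0.015, 0.018, 0.015, 0.003, 0.003, 0.003, 0.069, 0.069, 0.071, 0.069, 0.062, 0.003, 0.004, 0.003, 0.006]
0.48 [0.014, 0.014, 0.017, 0.018, 0.003, 0.004, 0.004, 0.002, 0.069, 0.068, 0.075, 0.073, 0.014, 0.004, 0.004, 0.003]
0.5 [0.015, 0.014, 0.003, 0.015, 0.005, 0.004, 0.005, 0.004, 0.004, 0.039, 0.04, 0.04, 0.04, 0.037, 0.13, 0.129]
0.52 [0.02, 0.015, 0.009, 0.039, 0.043, 0.04, 0.041, 0.043, 0.04, 0.041, 0.04, 0.04, 0.04, 0.039, 0.13, 0.13]
0.54 [0.022, 0.014, 0.041, 0.041, 0.04, 0.034, 0.035, 0.035, 0.035, 0.034, 0.035, 0.035, 0.034, 0.031, 0.121, 0.13]
0.56 [0.016, 0.014, 0.041, 0.039, 0.013, 0.035, 0.035, 0.036, 0.035, 0.035, 0.036, 0.035, 0.036, 0.037, 0.032, 0.0]
0.58 [0.003, 0.003, 0.043, 0.039, 0.013, 0.034, 0.035, 0.035, 0.036, 0.035, 0.035, 0.035, 0.035, 0.034, 0.031, 0.0]
```

View pics/crop.png

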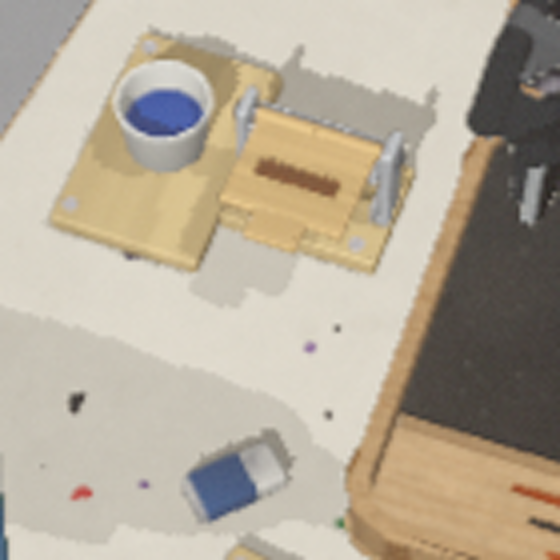

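View pics/td.png

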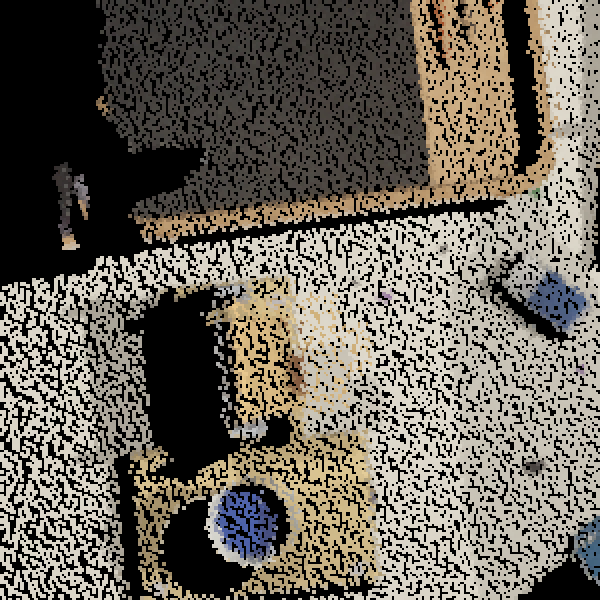

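```bash
cat >> h.py <<'E'
O=np.array([.441,.1005,0]);YAW=.097
ex=np.array([np.cos(YAW),np.sin(YAW),0]);ey=np.array([-np.sin(YAW),np.cos(YAW),0]);ez=np.array([0,0,1.])
def frame(th):
    th=np.radians(th);n=np.cos(th)*ey+np.sin(th)*ez;t=np.sin(th)*ey-np.cos(th)*ez
    return np.column_stack([n,ex,t])
def row(s,z,th):   # finger's upper tip corner at stand y=s, height z (mm), tilt th deg
    o=manip.get_obs();Rc=R.from_quat(o['ee_rot']);F=frame(th)
    tcp=O+ey*s/1000+ez*z/1000-F@np.array([.011,0,.014])
    return np.r_[Rc.inv().apply(tcp-o['position'])/.05,(Rc.inv()*R.from_matrix(F)).as_rotvec(degrees=True)/8].round(2)
def where():
    o=manip.get_obs();M=R.from_quat(o['ee_rot']).as_matrix()
    c=o['position']+M@np.array([.011,0,.014])-O
    print('clock',o['clock'],'corner x,s,z mm',(np.array([c@ex,c@ey,c@ez])*1000).round(1),'tilt',np.degrees(np.arccos(-M[2,2])).round(1),'F',np.round(o['ft_force'],1),'grip',round(o['grip_width'],2))
E
python3 -c "
from h import *
where();print(row(-110,150,50),row(-90,48,50))"
```

```text
clock 0.9 corner x,s,z mm [ 174.5 -106.9  231.4] tilt 0.0 F [0.6 0.8 0.6] grip 1.0
[-0.53 -3.43  1.9   0.3   6.25 -0.65] [-0.14 -3.47  3.94  0.3   6.25 -0.65]
```

```bash
python3 -m pendant '[[-0.1,-0.6,0.2,0.05,1,-0.1,-1],[-0.2,-1.2,0.5,0.1,2,-0.2,-1],[-0.3,-1.8,0.8,0.15,3,-0.3,-1],[-0.4,-2.4,1.2,0.2,4,-0.4,-1],[-0.5,-3,1.6,0.25,5,-0.5,-1],[-0.53,-3.43,1.9,0.3,6.25,-0.65,-1],[-0.53,-3.43,1.9,0.3,6.25,-0.65,-1],[-0.53,-3.43,1.9,0.3,6.25,-0.65,-1],[-0.53,-3.43,1.9,0.3,6.25,-0.65,-1],[-0.53,-3.43,1.9,0.3,6.25,-0.65,-1]]' 30; python3 -c "
from h import *
where();print(row(-110,150,50),row(-82,46,50),row(-55,46,50));print(manip.get_obs()['joint_pos'])
im,d=manip.camera('side');cv2.imwrite('pics/s2.png',im[:,:,::-1])
print([(r['p'],r['pixel']) for r in manip.tip_of('tag_a_tip','side')])"
```

```text
clock: 2.15
position: [0.4541, -0.0259, 0.1512]
ee_rot: [0.608, 0.672, 0.284, -0.312]
ft_force: [-0.1, -0.6, 0.0]
grip_width: 0.001
grasp_force: 0.0
clock 2.15 corner x,s,z mm [   0.8 -109.3  150.6] tilt 49.9 F [-0.1 -0.6  0. ] grip 0.0
[-0.02 -0.02 -0.    0.    0.01  0.02] [-1.25 -0.02  1.76  0.    0.01  0.02] [-0.9  -0.02  2.18  0.    0.01  0.02]
[ 0.49176303  0.39305922 -0.05878351  1.86061562 -0.70545057  1.45798257
  0.8266691 ]
[(0.85, [318.0, 229.8])]
```

View pics/s2.png

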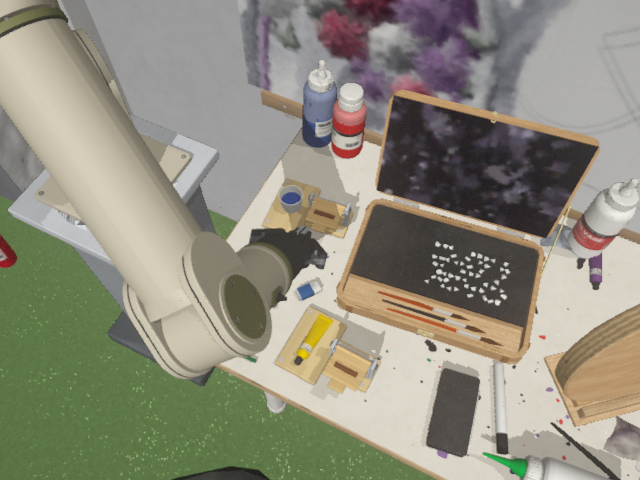

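The arm reached the pose with clearance. The fingers, around (310,255), are in front of the pot's tag, which still lies flat at (325,215). Next I go down in front of the tab.

```bash
python3 -m pendant '[[-0.2,0,0.3,0,0,0,-1],[-0.4,-0.01,0.6,0,0,0,-1],[-0.6,-0.02,0.9,0,0,0,-1],[-0.8,-0.02,1.2,0,0,0,-1],[-1,-0.02,1.4,0,0,0,-1],[-1.15,-0.02,1.6,0,0,0,-1],[-1.25,-0.02,1.76,0,0,0,-1],[-1.25,-0.02,1.76,0,0,0,-1],[-1.25,-0.02,1.76,0,0,0,-1],[-1.25,-0.02,1.76,0,0,0,-1]]'; python3 -c "
from h import *
where();print(row(-55,46,50))
c='wrist'
im,d=manip.camera(c);cv2.imwrite('pics/w1.png',im[:,:,::-1])
print([(r['p'],r['pixel'],world(c,*r['pixel'],float(d[int(r['pixel'][1]),int(r['pixel'][0])]))) for r in manip.tip_of('tag_a_tip',c)])"
```

```text
clock: 3.5
position: [0.4503, 0.0004, 0.0463]
ee_rot: [0.609, 0.671, 0.285, -0.313]
ft_force: [0.8, -0.1, -0.0]
grip_width: -0.0
grasp_force: 0.0
clock 3.5 corner x,s,z mm [ -0.5 -82.8  45.7] tilt 50.0 F [ 0.8 -0.1 -0. ] grip -0.0
[ 0.36  0.01  0.42  0.01 -0.    0.01]
[(0.9, [331.8, 220.1], array([0.44827915, 0.03625269, 0.06319951])), (0.74, [229.1, 55.1], array([0.33481234, 0.25244438, 0.01669205]))]
```

View pics/w1.png

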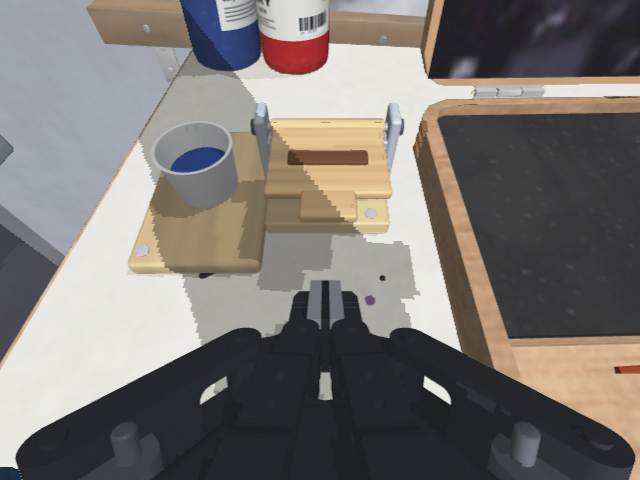

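The wrist view shows the fingers (325,290) centred on the tab (330,207), and the tip position agrees with my stand estimate. Next: slide under the tab and lift.

```bash
python3 -c "
from h import *
for a in [(-70,46),(-55,46),(-53,60),(-50,75),(-46,88),(-40,100)]: print(a,row(*a,50)[:3])"
```

```text
(-70, 46) [0.17 0.01 0.19]
(-55, 46) [0.36 0.01 0.42]
(-53, 60) [0.6  0.01 0.27]
(-50, 75) [0.87 0.01 0.12]
(-46, 88) [1.12 0.01 0.02]
(-40, 100) [ 1.38  0.01 -0.05]
```

```bash
python3 -m pendant '[[0.17,0.01,0.19,0,0,0,-1],[0.36,0.01,0.42,0,0,0,-1],[0.36,0.01,0.42,0,0,0,-1],[0.48,0.01,0.34,0,0,0,-1],[0.6,0.01,0.27,0,0,0,-1],[0.74,0.01,0.2,0,0,0,-1],[0.87,0.01,0.12,0,0,0,-1],[1.0,0.01,0.07,0,0,0,-1],[1.12,0.01,0.02,0,0,0,-1],[1.12,0.01,0.02,0,0,0,-1]]'; python3 -c "
from h import *
where()
for a in [(-40,100),(-32,107),(-22,112),(-10,114),(4,114),(16,112),(28,108)]: print(a,row(*a,50)[:3])
c='wrist'
im,d=manip.camera(c);cv2.imwrite('pics/w2.png',im[:,:,::-1])"
```

```text
clock: 4.85
position: [0.4471, 0.0375, 0.0887]
ee_rot: [0.609, 0.671, 0.285, -0.313]
ft_force: [0.2, -0.3, -0.3]
grip_width: 0.005
grasp_force: 0.0
clock 4.85 corner x,s,z mm [ -0.1 -45.5  88.2] tilt 50.0 F [ 0.2 -0.3 -0.3] grip 0.0
(-40, 100) [ 0.25  0.   -0.07]
(-32, 107) [ 0.46  0.   -0.03]
(-22, 112) [0.67 0.   0.05]
(-10, 114) [0.85 0.   0.21]
(4, 114) [1.03 0.   0.43]
(16, 112) [1.16 0.   0.64]
(28, 108) [1.25 0.   0.87]
```

View pics/w2.png

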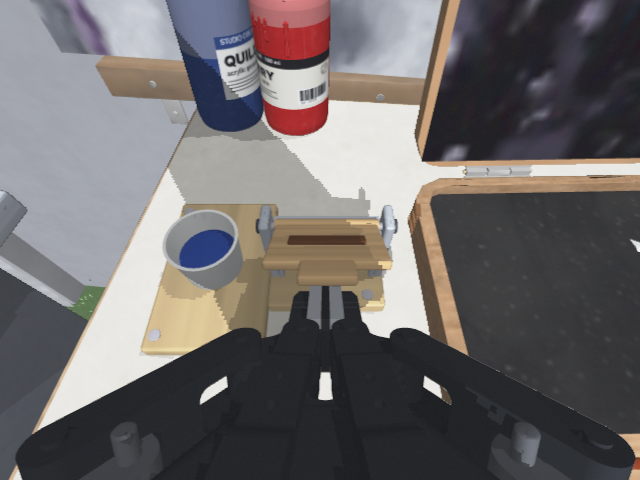

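The tag has lifted: the tab at (328,272) rides on the fingers and the pot hasn't moved. Next I push it over the top.

```bash
python3 -m pendant '[[0.12,0,-0.04,0,0,0,-1],[0.25,0,-0.07,0,0,0,-1],[0.46,0,-0.03,0,0,0,-1],[0.67,0,0.05,0,0,0,-1],[0.85,0,0.21,0,0,0,-1],[1.03,0,0.43,0,0,0,-1],[1.16,0,0.64,0,0,0,-1],[1.25,0,0.87,0,0,0,-1],[1.25,0,0.87,0,0,0,-1],[1.25,0,0.87,0,0,0,-1]]'; python3 -c "
from h import *
where()
for a in [(36,104),(42,96),(46,88),(48,80),(49,74),(49,68)]: print(a,row(*a,50)[:3])
c='wrist'
im,d=manip.camera(c);cv2.imwrite('pics/w3.png',im[:,:,::-1])"
```

```text
clock: 6.15
position: [0.4397, 0.1103, 0.108]
ee_rot: [0.609, 0.671, 0.284, -0.313]
ft_force: [0.6, 0.4, 0.8]
grip_width: -0.002
grasp_force: 0.0
clock 6.15 corner x,s,z mm [ -0.4  27.6 107.5] tilt 50.0 F [0.6 0.4 0.8] grip -0.0
(36, 104) [0.05 0.01 0.17]
(42, 96) [0.01 0.01 0.37]
(46, 88) [-0.06  0.01  0.53]
(48, 80) [-0.16  0.01  0.67]
(49, 74) [-0.24  0.01  0.76]
(49, 68) [-0.33  0.01  0.83]
```

View pics/w3.png

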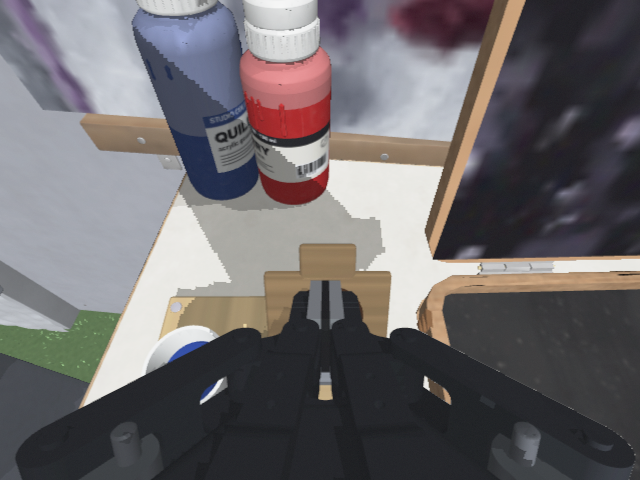

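The tag is past upright: its underside at (328,290) shows beyond the fingers. At the end the fingers' lower corner touches it, so flat corresponds to upper corner z of about 81.

```bash
python3 -c "
from h import *
for a in [(38,104),(46,98),(52,92),(56,88),(58,84),(58,81)]: print(a,row(*a,50)[:3])"
```

```text
(38, 104) [0.08 0.01 0.21]
(46, 98) [0.09 0.01 0.41]
(52, 92) [0.08 0.01 0.58]
(56, 88) [0.07 0.01 0.69]
(58, 84) [0.03 0.01 0.77]
(58, 81) [-0.01  0.01  0.81]
```

```bash
python3 -m pendant '[[0.04,0.01,0.1,0,0,0,-1],[0.08,0.01,0.21,0,0,0,-1],[0.09,0.01,0.31,0,0,0,-1],[0.09,0.01,0.41,0,0,0,-1],[0.08,0.01,0.5,0,0,0,-1],[0.08,0.01,0.58,0,0,0,-1],[0.07,0.01,0.69,0,0,0,-1],[0.03,0.01,0.77,0,0,0,-1],[0.03,0.01,0.77,0,0,0,-1],[0.03,0.01,0.77,0,0,0,-1]]'; python3 -c "
from h import *
where()
for a in [(58,81),(58,80),(58,79),(58,78)]: print(a,row(*a,50)[:3])"
```

```text
clock: 7.45
position: [0.4373, 0.1407, 0.0845]
ee_rot: [0.609, 0.671, 0.284, -0.313]
ft_force: [0.8, 0.2, 0.4]
grip_width: 0.002
grasp_force: 0.0
clock 7.45 corner x,s,z mm [ 0.2 58.2 84. ] tilt 50.0 F [0.8 0.2 0.4] grip 0.0
(58, 81) [-0.05 -0.    0.03]
(58, 80) [-0.06 -0.    0.05]
(58, 79) [-0.08 -0.    0.06]
(58, 78) [-0.09 -0.    0.07]
```

```bash
python3 -m pendant '[[-0.01,0,0.01,0,0,0,-1],[-0.02,0,0.02,0,0,0,-1],[-0.03,0,0.02,0,0,0,-1],[-0.04,0,0.03,0,0,0,-1],[-0.05,0,0.04,0,0,0,-1],[-0.06,0,0.05,0,0,0,-1],[-0.06,0,0.05,0,0,0,-1],[-0.06,0,0.05,0,0,0,-1],[-0.06,0,0.05,0,0,0,-1],[-0.06,0,0.05,0,0,0,-1]]'; python3 -c "
from h import *
where()
c='wrist'
im,d=manip.camera(c);cv2.imwrite('pics/w4.png',im[:,:,::-1])
P=world(c,*[a.ravel() for a in np.meshgrid(np.arange(640.),np.arange(480.))],d.ravel().astype(float))-O
x,s,z=P@ex,P@ey,P[:,2]
for a in range(20,72,5):
    m=(abs(s-a/1000)<.002)&(abs(x)<.027)&(z>.045)&(z<.085)
    print(a,m.sum(),np.percentile(z[m],[10,50]).round(4) if m.any() else '')"
```

```text
clock: 8.7
position: [0.4373, 0.1407, 0.0806]
ee_rot: [0.609, 0.671, 0.284, -0.313]
ft_force: [-0.3, 0.2, -0.3]
grip_width: -0.0
grasp_force: 0.1
clock 8.7 corner x,s,z mm [ 0.2 58.1 80.1] tilt 50.0 F [-0.3  0.2 -0.3] grip -0.0
20 28 [0.0641 0.065 ]
25 0 
30 0 
35 130 [0.0645 0.0652]
40 307 [0.0644 0.0652]
45 417 [0.0645 0.0654]
50 410 [0.0645 0.0654]
55 26 [0.083  0.0833]
60 152 [0.0645 0.0653]
65 294 [0.0647 0.0654]
70 0
```

The depth profile is level at z≈65 mm out to the tab, so the tag is flat. Next I retreat and verify.

```bash
python3 -m pendant '[[0.2,0,-0.1,0,0,0,-1],[0.5,0,-0.4,0,0,0,-1],[0.8,0,-0.8,0,0,0,-1],[1.1,0,-1.2,0,0,0,-1],[1.3,0,-1.6,0,0,0,-1],[1.4,0,-2,0,0,0,-1],[1.4,0,-2.2,0,0,0,-1],[1.4,0,-2.2,0,0,0,-1],[1.4,0,-2.2,0,0,0,-1],[1.4,0,-2.2,0,0,0,-1]]'; python3 -c "
from h import *
where()
c='wrist'
im,d=manip.camera(c);cv2.imwrite('pics/w5.png',im[:,:,::-1])
P=world(c,*[a.ravel() for a in np.meshgrid(np.arange(640.),np.arange(480.))],d.ravel().astype(float))-O
x,s,z=P@ex,P@ey,P[:,2]
for a in range(15,72,5):
    m=(abs(s-a/1000)<.002)&(abs(x)<.027)&(z>.045)&(z<.085)
    print(a,m.sum(),np.percentile(z[m],[10,50]).round(4) if m.any() else '')"
```

```text
clock: 10.0
position: [0.4407, 0.102, 0.2045]
ee_rot: [0.609, 0.671, 0.284, -0.314]
ft_force: [-0.2, -0.2, 1.3]
grip_width: -0.003
grasp_force: 0.0
clock 10.0 corner x,s,z mm [-2.000e-01  1.930e+01  2.039e+02] tilt 50.1 F [-0.2 -0.2  1.3] grip -0.0
15 0 
20 0 
25 0 
30 0 
35 0 
40 0 
45 0 
50 0 
55 0 
60 0 
65 0 
70 0
```

View pics/w5.png

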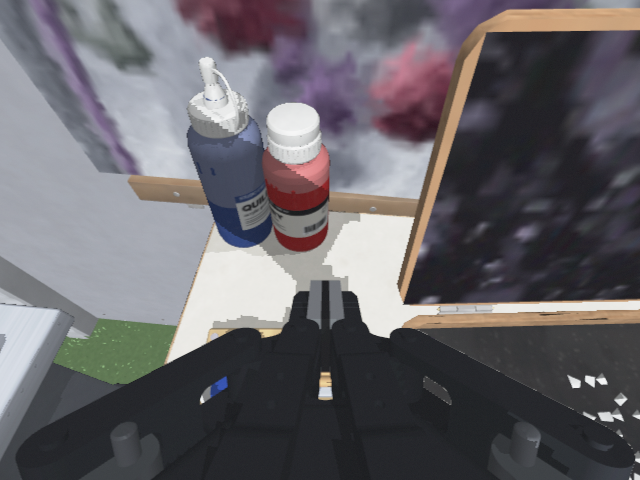

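The gripper hides the tag from the wrist camera, so I back off and check with the side camera.

```bash
python3 -m pendant '[[-0.2,0,-0.3,0,0,0,-1],[-0.4,0,-0.6,0,0,0,-1],[-0.6,0,-0.9,0,0,0,-1],[-0.8,0,-1.2,0,0,0,-1],[-1.1,0,-1.5,0,0,0,-1],[-1.3,0,-1.8,0,0,0,-1],[-1.4,0,-2,0,0,0,-1],[-1.4,0,-2,0,0,0,-1],[-1.4,0,-2,0,0,0,-1],[-1.4,0,-2,0,0,0,-1]]'; python3 -c "
from h import *
where()
c='side'
im,d=manip.camera(c);cv2.imwrite('pics/s6.png',cv2.resize(im[110:400,180:420,::-1],None,fx=2,fy=2))
P=world(c,*[a.ravel() for a in np.meshgrid(np.arange(640.),np.arange(480.))],d.ravel().astype(float))-O
x,s,z=P@ex,P@ey,P[:,2]
for a in range(-60,72,10):
    m=(abs(s-a/1000)<.004)&(abs(x)<.027)&(z>.045)&(z<.09)
    print(a,m.sum(),np.percentile(z[m],[10,50]).round(4) if m.any() else '')
for t in ['paint_pot','paint_tube','tag_a_tip','eraser']:
    print(t,[(round(r['p'],2),r['pixel']) for r in manip.tip_of(t,c)])"
```

```text
clock: 11.3
position: [0.4527, -0.0188, 0.2156]
ee_rot: [0.609, 0.671, 0.284, -0.313]
ft_force: [0.2, 0.7, -0.6]
grip_width: -0.001
grasp_force: 0.0
clock 11.3 corner x,s,z mm [ 1.000e-01 -1.021e+02  2.150e+02] tilt 50.1 F [ 0.2  0.7 -0.6] grip -0.0
-60 0 
-50 0 
-40 0 
-30 0 
-20 0 
-10 113 [0.0512 0.0569]
0 146 [0.0584 0.0645]
10 110 [0.0619 0.0639]
20 91 [0.0626 0.0644]
30 96 [0.0629 0.0647]
40 98 [0.0633 0.0654]
50 84 [0.063 0.065]
60 43 [0.0626 0.0646]
70 6 [0.0617 0.0626]
paint_pot [(0.66, [292.2, 205.5]), (0.29, [327.9, 221.4])]
paint_tube [(0.93, [314.8, 339.3]), (0.56, [291.9, 203.0])]
tag_a_tip [(0.62, [341.4, 175.1]), (0.55, [313.0, 343.3])]
eraser [(0.7, [308.4, 292.2]), (0.6, [293.0, 208.1])]
```

View pics/s6.png

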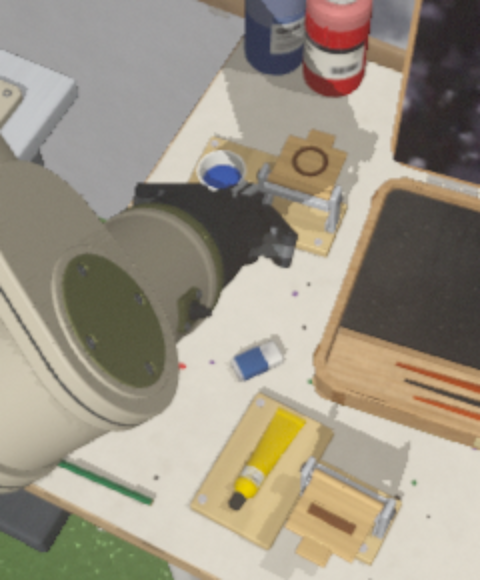

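The crop shows the pot's tag flat on the far side with its ring up at (311,160). The other tag still has its bar up at (330,517), and the pot, tube and eraser haven't moved.

```bash
python3 -c "
from workcell import manip
print(manip.hand_in())"
```

```text
the job is handed in; nothing more can be done
None
```

The tag on the paint pot's stand now lies flat on the other side with its ring face up. The pot, tube, other tag and eraser look undisturbed in the last picture. The job is handed in at about 11 s on the clock; hand-in returned no verdict.

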